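Press the mould cores home, largest to smallest

TASK

Get the three round moulds ready for the next weight plates: with the fingertips, gently press down the raised steel core in the centre of each mould until it is fully home, level with the rim: the largest mould first, then the medium one, then the smallest. Only press: do not pull the cores up, do not bang on the moulds, leave the loose things around them where they are, and finish with the hand clear.

Things in the scene. Friction and masses are not known exactly. Their poses are not given: they have to be found in the camera images.
- mould_large: The large mould: a fixed round dark steel lower mould half, 192 mm outside diameter (two short lugs stick out 18 mm more at its own +x and -x, below the rim), 52 mm high, open upwards with a ring-shaped cavity 14 mm deep inside an 11 mm wide rim; a bright steel core stands in its centre. Origin: centre of its underside on the table; z up. The three moulds are alike but for size and may stand in any of the three places.
- core_large_top (a point): Centre of the flat top of the large mould's core, an upright bright steel cylinder of 34 mm diameter on the mould's axis; the point moves with the core. When the core is fully home this point is level with the mould's rim, 52 mm above the table.
- core_large (a joint): How far that core has been pushed down, in m: at the start 0 to 0.005 (standing 13 to 18 mm above the rim), 0.018 when fully home (stopped, level with the rim). It slides straight down against about 3 N of friction plus a little drag (15 N per m/s), stays where it is left, and stops firmly at home. It can also be pulled up, to -0.012, which is wrong.
- mould_medium: The medium mould: a fixed round dark steel lower mould half, 156 mm outside diameter (two short lugs stick out 18 mm more at its own +x and -x, below the rim), 46 mm high, open upwards with a ring-shaped cavity 14 mm deep inside an 11 mm wide rim; a bright steel core stands in its centre. Origin: centre of its underside on the table; z up. The three moulds are alike but for size and may stand in any of the three places.
- core_medium_top (a point): Centre of the flat top of the medium mould's core, an upright bright steel cylinder of 34 mm diameter on the mould's axis; the point moves with the core. When the core is fully home this point is level with the mould's rim, 46 mm above the table.
- core_medium (a joint): How far that core has been pushed down, in m: at the start 0 to 0.005 (standing 13 to 18 mm above the rim), 0.018 when fully home (stopped, level with the rim). It slides straight down against about 3 N of friction plus a little drag (15 N per m/s), stays where it is left, and stops firmly at home. It can also be pulled up, to -0.012, which is wrong.
- mould_small: The small mould: a fixed round dark steel lower mould half, 120 mm outside diameter (two short lugs stick out 18 mm more at its own +x and -x, below the rim), 40 mm high, open upwards with a ring-shaped cavity 14 mm deep inside an 11 mm wide rim; a bright steel core stands in its centre. Origin: centre of its underside on the table; z up. The three moulds are alike but for size and may stand in any of the three places.
- core_small_top (a point): Centre of the flat top of the small mould's core, an upright bright steel cylinder of 34 mm diameter on the mould's axis; the point moves with the core. When the core is fully home this point is level with the mould's rim, 40 mm above the table.
- core_small (a joint): How far that core has been pushed down, in m: at the start 0 to 0.005 (standing 13 to 18 mm above the rim), 0.018 when fully home (stopped, level with the rim). It slides straight down against about 3 N of friction plus a little drag (15 N per m/s), stays where it is left, and stops firmly at home. It can also be pulled up, to -0.012, which is wrong.
- bushing0: Bystander: loose upright steel bushing, 38 mm outside diameter, 32 mm high, nearest the robot, on its left side. Origin: centre of its underside.
- bushing1: Bystander: same kind of bushing, nearest the robot, on its right side. Origin: centre of its underside.
- bushing2: Bystander: same kind of bushing, farther out among the moulds on the left. Origin: centre of its underside.
- flask: Bystander: upright blue-grey drinking flask with steel cap, 66 mm diameter, 165 mm high, far right. Origin: centre of its underside.
- cup: Bystander: open steel cup, 76 mm across the rim, 85 mm high, far side, left of the middle. Origin: centre of its underside.
- scraper: Bystander: flat scraper 200 mm long lying far left. Origin: on the underside, near the middle of its length; handle to its own -x.
- brush: Bystander: hand brush 190 mm long lying on the right. Origin: on the underside, near the middle of its length; handle to its own -x.

How it is judged:
On the way, in this order (a step that is already met when the one before it is completed fails the run):
1. the largest mould's core is home, the other two still up (value of joint core_large above 0.015 m and value of joint each of core_medium, core_small below 0.008 m), for 0.2 s.
2. then the medium mould's core is home too, the smallest still up (value of joint each of core_large, core_medium above 0.015 m and value of joint core_small below 0.008 m), for 0.2 s.
3. then the smallest mould's core is home, so all three are (value of joint each of core_large, core_medium, core_small above 0.015 m), for 0.2 s.
At the end, for the whole second after the job is handed in: All three cores stand within 3 mm of fully home (joint above 0.015 of 0.018 m), and every loose bystander is at rest within 20 mm of where it started (all of step 3 and distance of each of bushing0, bushing1, bushing2, flask, cup, scraper, brush from where it was at the start of the episode below 0.02 m and linear speed of each of bushing0, bushing1, bushing2, flask, cup, scraper, brush below 0.02 m/s); the robot touches nothing.
It fails at once if a core is pulled up instead of pushed down (value of joint any of core_large, core_medium, core_small below -0.003 m).
It fails at once if a mould or its core is struck or pressed with over 35 N (contact force between any of the arm, the fingers and mould_large above 35 N or contact force between any of the arm, the fingers and mould_medium above 35 N or contact force between any of the arm, the fingers and mould_small above 35 N).
It fails at once if a loose bystander is lifted, knocked over or moved by more than 20 mm (distance of any of bushing0, bushing1, bushing2, flask, cup, scraper, brush from where it was at the start of the episode above 0.02 m or angle between any of bushing0, bushing1, bushing2, flask, cup, scraper, brush's own z axis and vertical above 0.4 rad).
It also fails if it takes over 48 s, if anything falls off the work surface, if the arm or the gripper's body presses on something with over 40 N, if the wrist force passes 120 N, or if a joint passes its speed limit or range.

ROBOT

A 6-joint arm with a two-finger parallel gripper is mounted at the origin on the work surface. World frame = base frame: x ahead of the robot, y to its left, z up, the work surface at z = 0. Lengths are in m, angles in rad, forces in N, time in s.
With the tool pointing down it reaches from about 0.3 to 0.775 m from the base axis. Payload 14.6 kg.
Tool frame: the origin (TCP) lies at the very end of the fingers, on their centre line; the grasp point (between the pads) lies 19 mm behind it; x points along the fingers, z is the direction in which the jaws open and shut, and the axes are right-handed (so a half turn about x gives the same grasp; the last joint's range is limited). The gripper opens to 94 mm and grips with 3 to 60 N. Pads are 16 mm wide; open, the fingers measure 119 mm over their backs; the gripper's body (75 mm by 177 mm) begins 78 mm behind the grasp point.
Start: joints at [1.067, 0.3, 1.521, -0, 1.321, -0.067], TCP at [0.233, 0.498, 0.205] pointing down, gripper open.
Joint ranges: [-3.03, 3.03], [-0.79, 2.21], [0.23, 2.52], [-1.04, 4.18], [0, 3.07], [-2.55, 2.55]. Speed limits (rad/s): [2.22, 2.22, 2.57, 3.14, 3.14, 3.14].

INTERFACE

Orientations are given as [roll, pitch, yaw] about the fixed x, y, z axes, in that order (R = Rz(yaw) Ry(pitch) Rx(roll)).
In Python, from station import ctrl gives the robot as it stands. The module is installed in compiled form; this text tells all that it offers.
- The arm moves only by the tool servo_tool, never from a script. Its argument "motion" is one flat list of numbers, 4 for each row, row after row: the shift along the tool's x, y, z in mm, then the turn about the tool's x in degrees. In form: [dx, dy, dz, roll, dx, dy, dz, roll, ...]. A call has 1 to 20 rows; each row is the pose to reach, as a shift and turn from the pose commanded when the call began, along the tool's axes at that moment; what a row does not reach only later rows make up. A row lasts 1/8 s, in which the tool goes at most 62.5 mm and 10.7 degrees, less where a joint would pass 70% of its speed; a pose out of reach is approached as far as the arm can. A call with a gripper value outside its range is refused whole. "gripper" is the opening, from 0 (shut) to 1 (fully open), set as the call begins (left out, the last holds). The fingers move at their own pace and stop on an object; "force" is the grip in N (left out, the last holds). Time passes only in rows, so rows that repeat a pose let the fingers close. It gives the time, the measured TCP pose, the force and the opening at its end, in the units of the state.
- ctrl.get_obs(): the state, without advancing time (a new reading comes with each control period).
- ctrl.camera(name): name is "scene" or "side" or "wrist"; returns a dict with "color" (384x512x3 uint8, red, green, blue), "z_map" (384x512 float32, m along the optical axis (not along the pixel's ray), 0 where there is no reading), "fx", "fy", "cx", "cy" (pixels), "dist_coeffs" ([k1, k2, p1, p2, k3] as OpenCV has them; the pictures are not rectified), "rvec" (rotation vector, rad) and "tvec" (3), from world to camera coordinates, as OpenCV has them. Camera axes: x right, y down, z forward; pixel columns grow to the right and rows downward; lengths in m; the calibration is good to about 2 mm. A picture is of the moment at which its call begins.
- ctrl.hand_in(): hands the job in, once; it reports no verdict.
The state is a dict: "time_s": time; "qpos": joint angles; "joint_vel": joint speeds; "tau": joint torques, N m; "ee_pos": TCP position; "eef_rot": TCP orientation; "force": force on the tool from outside, world axes, zero at the start; "moment": the same for the moment, N m; "grip_width": finger opening in m.
Only numpy, scipy, OpenCV 4.12 (cv2) and the standard library are available. Lean on these libraries where they do the work, as an engineer would, in place of code of your own. Each camera call takes 0.05 s, during which the arm holds its last target.

## Working session

There is one attempt and no reset: what is moved stays moved. The work goes in short steps, Python scripts to look and compute and a tool call to move; the robot and the scene stay as the last step left them, time stands still between calls to the robot, and variables do not carry over. Pictures are saved under pics/ and viewed, and the job is handed in when it is done.

Besides the shell and the picture viewer there is one more tool, called after "Request:" as a command line: name --argument value ..., lists and objects as JSON in quotes. servo_tool: Moves the arm, as the interface text tells. Its arguments: {"type":"object","properties":{"motion":{"type":"array","items":{"type":"number"}},"gripper":{"type":"number"},"force":{"type":"number"}},"required":["motion"]}

```bash
mkdir -p pics
cat > h.py <<'E'
import numpy as np,cv2
from station import ctrl
def cam(n):
    c=ctrl.camera(n); np.savez('pics/%s_last.npz'%n,**c); return c
def world(c):
    h,w=c['z_map'].shape
    u,v=np.meshgrid(np.arange(w),np.arange(h))
    K=np.array([[c['fx'],0,c['cx']],[0,c['fy'],c['cy']],[0,0,1.]])
    p=cv2.undistortPoints(np.stack([u,v],-1).reshape(-1,1,2).astype(np.float64),K,np.array(c['dist_coeffs'],float)).reshape(h,w,2)
    z=c['z_map'].astype(float)
    P=np.dstack([p[...,0]*z,p[...,1]*z,z])
    R=cv2.Rodrigues(np.array(c['rvec'],float))[0]
    W=(P-np.array(c['tvec'],float).reshape(3))@R
    W[z==0]=np.nan
    return W
E
python3 - <<'E'
from h import *
o=ctrl.get_obs(); print(o)
for n in ['scene','side']:
    c=cam(n); cv2.imwrite(f'pics/{n}0.png',c['color'][...,::-1])
E
```

```text
{'time_s': 0.0, 'qpos': array([ 1.06741461e+00,  3.00490465e-01,  1.52159658e+00, -1.71978513e-05,
        1.32067928e+00, -6.66118745e-02]), 'joint_vel': array([-0.00232099, -0.00022222,  0.00055202, -0.00064932,  0.00134577,
       -0.00049838]), 'tau': array([-3.72987139e-03, -5.31815314e+01, -3.52731693e+01,  7.07150227e-02,
        2.44842254e-02, -1.83435782e-04]), 'ee_pos': array([0.23254281, 0.49812923, 0.20486915]), 'eef_rot': array([ 3.08917268,  1.56962254, -2.05998188]), 'force': array([-0.12243725,  0.14116257,  0.09397327]), 'moment': array([-0.05710926, -0.00903984, -0.03815259]), 'grip_width': 0.09416036421895305}
```

View pics/scene0.png

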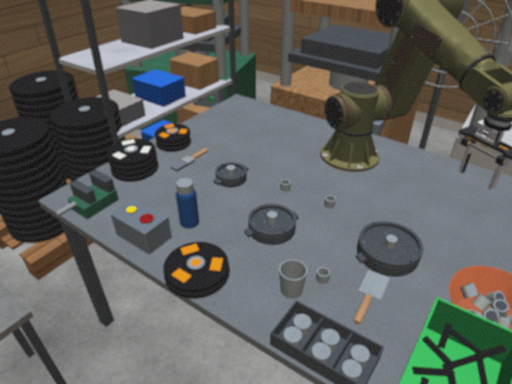

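View pics/side0.png

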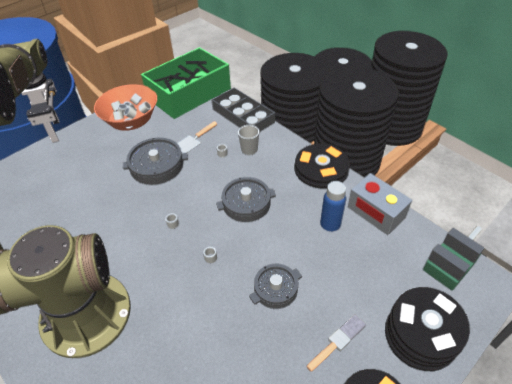

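The scene view shows the large mould at about (391,245), the medium at (272,222) and the small at (231,174). In the side view they are at (154,158), (246,197) and (276,284). All three have their core standing up. Next I measure the cores and rims.

```bash
cat > meas.py <<'E'
from h import *
from scipy.optimize import least_squares
seeds={'scene':{'L':(391,245),'M':(272,222),'S':(231,174)},'side':{'L':(154,158),'M':(246,197),'S':(276,284)}}
D={'L':(.192,.052),'M':(.156,.046),'S':(.120,.040)}
for n in ['scene','side']:
    c=dict(np.load(f'pics/{n}_last.npz')); W=world(c)
    t=W[250:384:7,150:300:7].reshape(-1,3)
    for k,(u,v) in seeds[n].items():
        d,h=D[k]; w=W[v-45:v+46,max(u-60,0):u+61].reshape(-1,3); 
        c0=np.nanmedian(W[v-3:v+4,u-3:u+4].reshape(-1,3),0)
        for _ in range(3):
            r=np.hypot(w[:,0]-c0[0],w[:,1]-c0[1])
            rim=w[(abs(w[:,2]-h)<.005)&(r<d/2+.02)&(r>d/2-.03)]
            f=least_squares(lambda p:np.hypot(rim[:,0]-p[0],rim[:,1]-p[1])-p[2],[c0[0],c0[1],d/2-.0055],loss='soft_l1',f_scale=.003).x
            c0=f
        r=np.hypot(w[:,0]-f[0],w[:,1]-f[1])
        core=w[(r<.025)&(w[:,2]>h+.006)]
        top=core[core[:,2]>np.percentile(core[:,2],50)-.004] if len(core) else core
        print(n,k,'rimc',f.round(4),len(rim),'rimz',np.median(rim[:,2]).round(4),'core',len(core),core.mean(0).round(4) if len(core) else '', 'ztop',np.percentile(core[:,2],[50,90]).round(4) if len(core) else '')
E
python3 meas.py
python3 - <<'E'
from h import *
W=world(dict(np.load('pics/side_last.npz')))
for nm,(u,v) in dict(b0=(172,221),b1=(210,255),b2=(222,150),cup=(249,138),flask=(334,205),scr=(190,144),tbl=(120,230)).items():
    print(nm,np.nanmedian(W[v-3:v+4,u-3:u+4].reshape(-1,3),0).round(3))
o=ctrl.get_obs()
from scipy.spatial.transform import Rotation as R
print(R.from_euler('xyz',o['eef_rot']).as_matrix().round(4))
E
```

```text
scene L rimc [0.4723 0.3442 0.0901] 604 rimz 0.0519 core 85 [0.4731 0.3451 0.0646] ztop [0.065  0.0669]
scene M rimc [ 0.5825 -0.0118  0.0721] 404 rimz 0.0461 core 79 [ 0.5837 -0.0116  0.0615] ztop [0.0622 0.0651]
scene S rimc [ 0.4314 -0.3009  0.0547] 203 rimz 0.0405 core 52 [ 0.4324 -0.2995  0.0535] ztop [0.0545 0.0564]
side L rimc [0.4666 0.3394 0.09  ] 413 rimz 0.051 core 63 [0.4673 0.3369 0.064 ] ztop [0.0643 0.0675]
side M rimc [ 0.5781 -0.0165  0.0722] 447 rimz 0.0469 core 89 [ 0.5765 -0.0177  0.0622] ztop [0.0631 0.066 ]
side S rimc [ 0.4267 -0.3054  0.0547] 511 rimz 0.0405 core 126 [ 0.4259 -0.3056  0.0544] ztop [0.0547 0.0574]
b0 [0.355 0.071 0.024]
b1 [ 0.363 -0.096  0.013]
b2 [0.675 0.216 0.022]
cup [0.771 0.181 0.046]
flask [ 0.689 -0.276  0.122]
scr [0.622 0.345 0.003]
tbl [0.221 0.178 0.001]
[[-5.000e-04 -9.061e-01  4.230e-01]
 [-9.000e-04  4.230e-01  9.061e-01]
 [-1.000e+00  0.000e+00 -1.000e-03]]
```

Both cameras agree to about 5 mm, and the averages are L (0.4695, 0.342), M (0.580, -0.014) and S (0.429, -0.303). The rim heights and radii match the given sizes. I close the fingers and move above the large core.

Request:
servo_tool --motion '[0,-20,-3,0,0,-50,-7,0,0,-90,-13,0,0,-130,-19,0,0,-170,-25,0,0,-210,-31,0,0,-245,-36,0,0,-270,-40,0,0,-281,-41,0,20,-281,-41,0,50,-281,-41,0,80,-281,-41,0,100,-281,-41,0,105,-281,-41,0,105,-281,-41,0,105,-281,-41,0]' --gripper 0 --force 20

```text
time_s: 2.1
ee_pos: [0.4703, 0.3426, 0.1014]
eef_rot: [-0.576, 1.569, 0.558]
force: [-0.1, -0.1, 0.3]
grip_width: 0.0004
```

Run:
```python
from h import *
print(ctrl.get_obs())
c=cam('wrist'); cv2.imwrite('pics/wrist1.png',c['color'][...,::-1])
c=cam('scene'); cv2.imwrite('pics/scene1.png',cv2.resize(c['color'][150:310,300:500,::-1],None,fx=3,fy=3))
```

```text
{'time_s': 2.1, 'qpos': array([ 5.66652914e-01,  4.71100949e-01,  1.53839327e+00, -1.39589289e-05,
        1.13065156e+00, -5.67475501e-01]), 'joint_vel': array([-0.00183971, -0.00014501,  0.00240186,  0.00042711, -0.00369139,
       -0.0013406 ]), 'tau': array([-3.10893389e-03, -5.92334032e+01, -3.20314121e+01,  4.89711051e-02,
        5.53505402e-02, -2.24212199e-03]), 'ee_pos': array([0.47027037, 0.34258872, 0.10144926]), 'eef_rot': array([-0.57620934,  1.5693494 ,  0.55792502]), 'force': array([-0.08077062, -0.10384002,  0.3451064 ]), 'moment': array([ 0.03850845, -0.01961484, -0.05030524]), 'grip_width': 0.00035129242090333135}
```

View pics/wrist1.png

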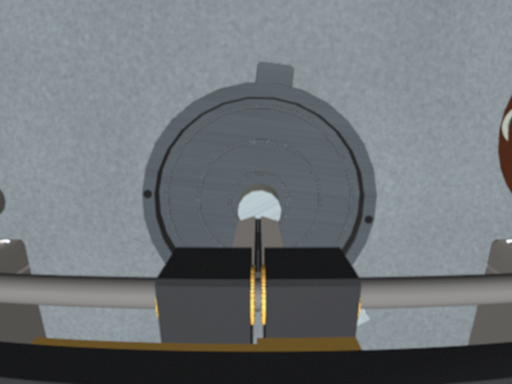

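View pics/scene1.png

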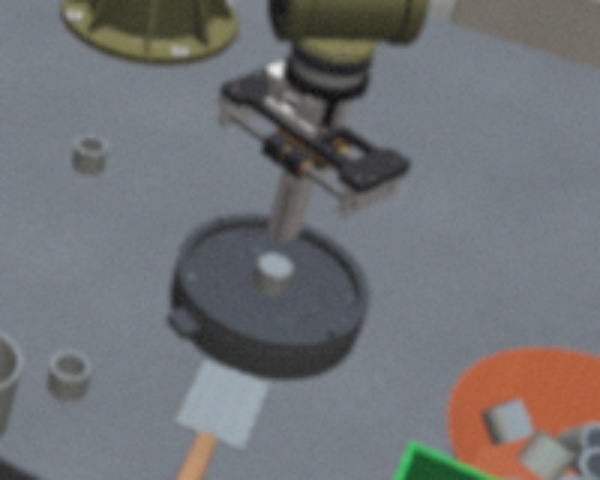

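In the wrist view the core is at (259,208), centred laterally under the finger tips at column 259. The scene view shows the tips over the core. I press gently, stopping short of home first.

Request:
servo_tool --motion '[8,0,0,0,18,0,0,0,25,0,0,0,28,0,0,0,30,0,0,0,32,0,0,0,34,0,0,0,36,0,0,0,38,0,0,0,40,0,0,0,42,0,0,0,43,0,0,0,44,0,0,0,44,0,0,0]'

```text
time_s: 3.95
ee_pos: [0.4699, 0.3423, 0.0563]
eef_rot: [2.579, 1.571, -2.57]
force: [-0.5, 0.4, 0.4]
grip_width: 0.0002
```

Request:
servo_tool --motion '[1,0,0,0,2,0,0,0,3,0,0,0,4,0,0,0,4,0,0,0]'

```text
time_s: 4.58
ee_pos: [0.4699, 0.3423, 0.0523]
eef_rot: [2.782, 1.571, -2.368]
force: [-0.6, 0.2, 1.0]
grip_width: 0.0008
```

Run:
```python
from h import *
c=cam('scene'); cv2.imwrite('pics/scene2.png',cv2.resize(c['color'][190:290,340:440,::-1],None,fx=5,fy=5,interpolation=2))
```

```text
(no output)
```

View pics/scene2.png

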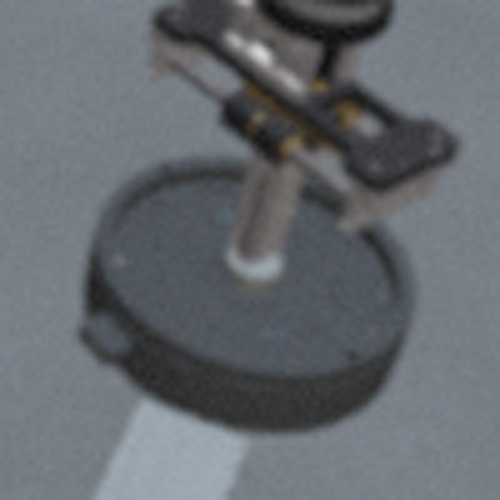

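The tips stand on the core top at crop position (255,255), and the core is now low. I go on to the stop.

Request:
servo_tool --motion '[0.5,0,0,0,1,0,0,0,1,0,0,0]'

```text
time_s: 5.0
ee_pos: [0.4701, 0.3424, 0.0522]
eef_rot: [-0.654, 1.57, 0.48]
force: [-3.8, -2.8, 8.6]
grip_width: 0.0004
```

The force rises to 8.6 N at z = 52.2 mm, so the large core is on its stop. I lift and go above the medium one.

Request:
servo_tool --motion '[-5,0,0,0,-25,0,0,0,-60,0,0,0,-90,0,0,0,-100,-15,-17,0,-100,-45,-50,0,-100,-75,-83,0,-100,-105,-116,0,-100,-135,-149,0,-100,-165,-182,0,-100,-195,-215,0,-100,-222,-245,0,-100,-242,-267,0,-100,-250,-276,0,-85,-250,-276,0,-65,-250,-276,0,-50,-250,-276,0,-45,-250,-276,0,-45,-250,-276,0]'

```text
time_s: 7.38
ee_pos: [0.5797, -0.0132, 0.0963]
eef_rot: [1.732, 1.571, 2.866]
force: [-0.1, 1.1, 0.9]
grip_width: 0.0007
```

Run:
```python
from h import *
c=cam('wrist'); a=c['color'][...,::-1]
s=cam('scene'); b=cv2.resize(s['color'][150:342,200:456,::-1],None,fx=2,fy=2)
cv2.imwrite('pics/m1.png',cv2.resize(np.hstack([a,b]),(800,300)))
W=world(s); w=W.reshape(-1,3); r=np.hypot(w[:,0]-.4695,w[:,1]-.342); q=w[r<.012]; print(np.nanmedian(q[:,2]),np.nanpercentile(q[:,2],90))
```

```text
0.05189962281125392 0.05365525360816716
```

View pics/m1.png

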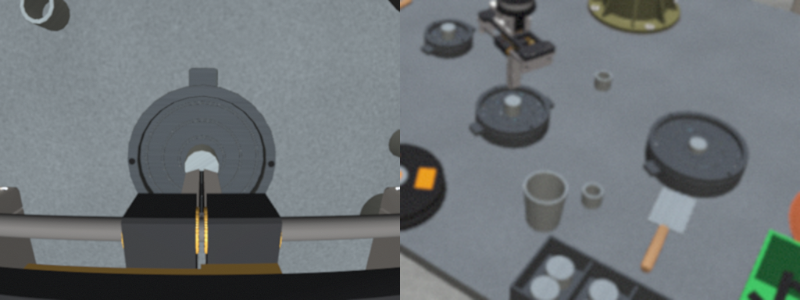

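The large core now measures 51.9 mm, level with its rim. The wrist view shows the fingers centred on the medium core at about (201,160) in the combined picture. I press it.

Request:
servo_tool --motion '[8,0,0,0,18,0,0,0,25,0,0,0,28,0,0,0,30,0,0,0,32,0,0,0,34,0,0,0,36,0,0,0,38,0,0,0,40,0,0,0,42,0,0,0,44,0,0,0,46,0,0,0,47,0,0,0,48,0,0,0,49,0,0,0,49,0,0,0]'

```text
time_s: 9.6
ee_pos: [0.5796, -0.0135, 0.0473]
eef_rot: [1.965, 1.57, 3.099]
force: [0.3, 0.4, 0.3]
grip_width: 0.0005
```

Request:
servo_tool --motion '[0.5,0,0,0,1,0,0,0,1.5,0,0,0,1.5,0,0,0]'

```text
time_s: 10.1
ee_pos: [0.5797, -0.0135, 0.0463]
eef_rot: [2.218, 1.571, -2.931]
force: [-2.8, 0.2, 4.8]
grip_width: 0.0002
```

The medium core is on its stop at z = 46.3 mm with 4.8 N. Next is the small one.

Request:
servo_tool --motion '[-5,0,0,0,-25,0,0,0,-60,0,0,0,-90,0,0,0,-100,1,-20,0,-100,3,-60,0,-100,5,-100,0,-100,6,-140,0,-100,8,-180,0,-100,10,-220,0,-100,12,-260,0,-100,13,-295,0,-100,14,-318,0,-100,14,-326,0,-85,14,-326,0,-65,14,-326,0,-50,14,-326,0,-45,14,-326,0,-45,14,-326,0]'

```text
time_s: 12.48
ee_pos: [0.4292, -0.3028, 0.0908]
eef_rot: [1.239, 1.57, 2.373]
force: [-0.6, -0.2, 0.1]
grip_width: 0.0005
```

Run:
```python
from h import *
c=cam('wrist'); a=c['color'][...,::-1]
s=cam('scene'); b=cv2.resize(s['color'][100:292,150:406,::-1],None,fx=2,fy=2)
cv2.imwrite('pics/s1.png',cv2.resize(np.hstack([a,b]),(800,300)))
w=world(s).reshape(-1,3)
for p in [(.4695,.342),(.58,-.014)]:
  r=np.hypot(w[:,0]-p[0],w[:,1]-p[1]); print(np.nanmedian(w[r<.012][:,2]))
```

```text
0.051524978630798426
0.04595854948744099
```

View pics/s1.png

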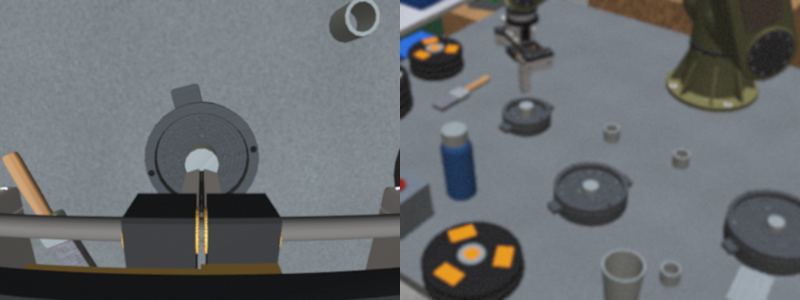

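The large and medium cores measure 51.5 and 46.0 mm, so both are home. The small core, at about (201,160) in the wrist half, is centred under the fingers. I press it to 40 mm.

Request:
servo_tool --motion '[8,0,0,0,18,0,0,0,25,0,0,0,28,0,0,0,30,0,0,0,32,0,0,0,34,0,0,0,36,0,0,0,38,0,0,0,40,0,0,0,42,0,0,0,44,0,0,0,46,0,0,0,47,0,0,0,48,0,0,0,49,0,0,0,49,0,0,0]'

```text
time_s: 14.7
ee_pos: [0.429, -0.3029, 0.0418]
eef_rot: [1.388, 1.571, 2.522]
force: [0.2, -0.3, -0.1]
grip_width: 0.0005
```

Request:
servo_tool --motion '[0.5,0,0,0,1,0,0,0,2,0,0,0,2.5,0,0,0,2.5,0,0,0]'

```text
time_s: 15.32
ee_pos: [0.4292, -0.303, 0.0402]
eef_rot: [-1.988, 1.57, -0.854]
force: [-4.4, 3.9, 11.8]
grip_width: 0.0005
```

The small core is on its stop at z = 40.2 mm with about 12 N. I lift clear and check.

Request:
servo_tool --motion '[-5,0,0,0,-25,0,0,0,-60,0,0,0,-100,0,0,0,-140,0,0,0,-170,0,0,0,-180,0,0,0,-180,0,0,0]'

```text
time_s: 16.32
ee_pos: [0.4291, -0.303, 0.2191]
eef_rot: [0.849, 1.571, 1.983]
force: [0.1, -0.2, -0.2]
grip_width: 0.0003
```

Run:
```python
from h import *
s0=cv2.imread('pics/scene0.png')
for n in ['scene','side']:
  s=cam(n); cv2.imwrite(f'pics/{n}_end.png',s['color'][...,::-1])
  w=world(s).reshape(-1,3)
  for p in [(.4695,.342),(.58,-.014),(.429,-.303)]:
    r=np.hypot(w[:,0]-p[0],w[:,1]-p[1]); print(n,np.nanmedian(w[r<.01][:,2]).round(4))
```

```text
scene 0.0518
scene 0.0458
scene 0.2845
side nan
side 0.047
side 0.525
  return np.nanmean(a, axis, out=out, keepdims=keepdims)
```

View pics/side_end.png

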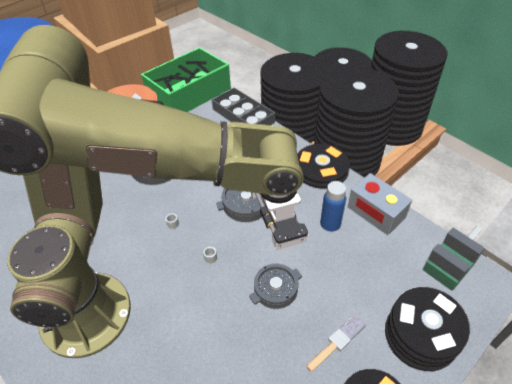

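Run:
```python
from h import *
for n in ['scene','side']:
  w=world(dict(np.load(f'pics/{n}_last.npz'))).reshape(-1,3); w=w[w[:,2]<.1]
  r=np.hypot(w[:,0]-.429,w[:,1]+.303); print(n,np.median(w[r<.01][:,2]).round(4),(r<.01).sum())
print(ctrl.hand_in())
```

```text
scene 0.0403 12
side 0.0411 37
the job is handed in; nothing more can be done
None
```

I pressed all three cores home with the closed fingertips, in the order large, medium, small, and handed the job in at about 16.4 s. `hand_in` gives no verdict, so success is judged only from my own checks.

| Core | Fingertip height at the stop | Upward force there | Camera height, scene / side | Rim height |
|---|---|---|---|---|
| Large | 52.2 mm | 8.6 N | 51.8 mm / hidden by the arm | 52 mm |
| Medium | 46.3 mm | 4.8 N | 45.8 / 47.0 mm | 46 mm |
| Small | 40.2 mm | 11.8 N | 40.3 / 41.1 mm | 40 mm |

- **Hand:** it finished clear, with the fingertips at z = 0.219 m and about 0 N on the tool.
- **Small core check:** my first camera readings of it (285 and 525 mm) were wrong because they caught the arm. I filtered the arm out to get the heights above.
- **Loose things:** the bushings, flask and brush look unmoved in the final side picture. The cup, scraper and far bushing were hidden by the arm there. I did not measure how far any loose thing had moved, but no move went near them.

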